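# Sort the stripped hardware and clamp the board for rework

### The job

Get this power-supply board ready for rework: put every loose brass spacer, black knob and bare aluminium heat sink on the mat and in the board holder into the blue stock bin that already holds its kind, slide the board home so that it sits flat, square and snug against both the holder's long rail and its end stop, and close the clamp jaw up against the board. Leave the multimeter, the spray can and the screw tray where they are.

Things in the scene. Friction and masses are not known exactly. Their poses are not given: they have to be found in the camera images.
- spacer1: Hexagonal plain brass spacer, 50 mm long, 10 mm across flats, 28 g, lying on a flat. Origin: middle of the flat it lies on at the start (5 mm off its axis; it may later roll onto another flat); x runs along its length. It may be absent from this run; may start on the mat or in the bed of the board holder.
- spacer2: Hexagonal plain brass spacer, 50 mm long, 10 mm across flats, 28 g, lying on a flat. Origin: middle of the flat it lies on at the start (5 mm off its axis; it may later roll onto another flat); x runs along its length. It may be absent from this run; may start on the mat or in the bed of the board holder.
- spacer3: Hexagonal plain brass spacer, 50 mm long, 10 mm across flats, 28 g, lying on a flat. Origin: middle of the flat it lies on at the start (5 mm off its axis; it may later roll onto another flat); x runs along its length. It may be absent from this run; may start on the mat or in the bed of the board holder.
- knob1: Black plastic control knob, 28 mm diameter skirt (bottom 4 mm), tapering from 24 to 22 mm diameter above it, 18 mm high, 14 g, standing on its skirt. Origin: centre of its underside; z up through its top, x along the thin white pointer line. It may be absent from this run; may start on the mat or in the bed of the board holder.
- knob2: Black plastic control knob, 28 mm diameter skirt (bottom 4 mm), tapering from 24 to 22 mm diameter above it, 18 mm high, 14 g, standing on its skirt. Origin: centre of its underside; z up through its top, x along the thin white pointer line. It may be absent from this run; may start on the mat or in the bed of the board holder.
- sink1: Bare aluminium finned heat sink, 36 mm (x) by 30 mm (y) by 24 mm high, 30 g, five upright fins running along x. Origin: centre of its underside; z up along the fins. It may be absent from this run; may start on the mat or in the bed of the board holder.
- sink2: Bare aluminium finned heat sink, 36 mm (x) by 30 mm (y) by 24 mm high, 30 g, five upright fins running along x. Origin: centre of its underside; z up along the fins. It may be absent from this run; may start on the mat or in the bed of the board holder.
- bin_spacers: Fixed blue stock bin on the mat; the three swap places. 130 deep (x) by 110 mm wide (y); back and side walls 60 mm high above its underside, front wall (-x, robot side) and the frontmost 30 mm of the sides only 32 mm; walls and floor 4 mm. Its front (x -61 to -25) holds fixed stock of brass spacers 14 mm deep; x -25 to +61 is free. Origin: centre of its underside, on the 4 mm mat.
- bin_knobs: Fixed blue stock bin on the mat; the three swap places. 130 deep (x) by 110 mm wide (y); back and side walls 60 mm high above its underside, front wall (-x, robot side) and the frontmost 30 mm of the sides only 32 mm; walls and floor 4 mm. Its front (x -61 to -25) holds fixed stock of black knobs 18 mm deep; x -25 to +61 is free. Origin: centre of its underside, on the 4 mm mat.
- bin_sinks: Fixed blue stock bin on the mat; the three swap places. 130 deep (x) by 110 mm wide (y); back and side walls 60 mm high above its underside, front wall (-x, robot side) and the frontmost 30 mm of the sides only 32 mm; walls and floor 4 mm. Its front (x -61 to -25) holds fixed stock of aluminium heat sinks 24 mm deep; x -25 to +61 is free. Origin: centre of its underside, on the 4 mm mat.
- mat: Grey-green anti-static mat, 280 (x) by 360 mm (y), 4 mm thick, fixed flat on the bench; the three bins stand in a row along its far (+x) side, loose hardware lies on its near half. Origin: centre of its underside, on the bench. Mat and board holder lie side by side and change sides from run to run.
- holder: Fixed circuit-board holder: grey plate 270 (x) by 250 mm (y), 4 mm thick. Two aluminium stop bars rise 18 mm above it: the long rail along x, inner face at y = +90 mm, and the end stop across the far end, inner face at x = +115 mm. Clamp jaw facing the rail. Origin: underside of plate, on the bench. The board is home with its origin at x +55, y +45 mm, axes parallel.
- board: Circuit board on an aluminium base, 120 (x) by 90 mm (y), 0.24 to 0.39 kg, straight 8 mm high metal edges; components up to 32 mm above its underside, all inside the outline (transformer 34 x 30 at -20, +20). Slides freely on the plate. Origin: centre of its underside. Starts 25 to 65 mm short of the rail, 95 to 120 mm of the end stop, turned under 0.1 rad, right way round.
- jaw (a joint): Travel (m) of the clamp jaw towards the rail (+y of the holder): 0 open, 0.115 shut, 0.090 when it touches the board lying at the rail. Stiff (3 N), stays where left. Aluminium bar 100 mm long (holder x +5 to +105 mm), 18 mm thick, top 23 mm above the bench; clamping face at holder y = -90 mm + travel.
- jaw_knob (a point): Middle of the black upright thumb knob (18 mm diameter, from 23 to 45 mm above the bench) on top of the clamp jaw: 34 mm above the bench, at x = +55 mm and 9 mm behind the clamping face in the holder's frame. The jaw may be pushed by this knob or by its bar.
- meter: Bystander: multimeter in an orange holster lying on its back, 185 x 92 x 36 mm. Origin: centre of its underside. Leave alone.
- spray_can: Bystander: spray can with a red cap, 66 mm diameter, 190 mm tall, standing. Origin: centre of its underside. Leave alone.
- screw_tray: Bystander: shallow clear tray of small screws, 100 x 140 x 28 mm. Origin: centre of its underside. Leave alone.
Not all that is in view belongs to the job. What is shaped like the sink2 but brown, pink or purple is not meant.

How it is judged:
At the end, for the whole second after the job is handed in: Every loose part present lies at rest inside the bin of its kind, below the rim; the board lies flat on the holder's plate within 3 mm of home along both stops and within 0.03 rad of square, at rest; the jaw is within 3 mm of touching the board (x of spacer1 in the frame of bin_spacers between -0.065 and 0.065 m and y of spacer1 in the frame of bin_spacers between -0.055 and 0.055 m and z of spacer1 in the frame of bin_spacers between -0.005 and 0.055 m and linear speed of each of spacer1, spacer2, spacer3, knob1, knob2, sink1, sink2 below 0.03 m/s and x of spacer2 in the frame of bin_spacers between -0.065 and 0.065 m and y of spacer2 in the frame of bin_spacers between -0.055 and 0.055 m and z of spacer2 in the frame of bin_spacers between -0.005 and 0.055 m and x of spacer3 in the frame of bin_spacers between -0.065 and 0.065 m and y of spacer3 in the frame of bin_spacers between -0.055 and 0.055 m and z of spacer3 in the frame of bin_spacers between -0.005 and 0.055 m and x of knob1 in the frame of bin_knobs between -0.065 and 0.065 m and y of knob1 in the frame of bin_knobs between -0.055 and 0.055 m and z of knob1 in the frame of bin_knobs between -0.005 and 0.055 m and x of knob2 in the frame of bin_knobs between -0.065 and 0.065 m and y of knob2 in the frame of bin_knobs between -0.055 and 0.055 m and z of knob2 in the frame of bin_knobs between -0.005 and 0.055 m and x of sink1 in the frame of bin_sinks between -0.065 and 0.065 m and y of sink1 in the frame of bin_sinks between -0.055 and 0.055 m and z of sink1 in the frame of bin_sinks between -0.005 and 0.055 m and x of sink2 in the frame of bin_sinks between -0.065 and 0.065 m and y of sink2 in the frame of bin_sinks between -0.055 and 0.055 m and z of sink2 in the frame of bin_sinks between -0.005 and 0.055 m and x of board in the frame of holder between 0.052 and 0.058 m and y of board in the frame of holder between 0.042 and 0.048 m and angle between the x axis of board and the x axis of holder, either way round below 0.03 rad and height (world z) of board below 0.01 m and angle between board's own z axis and vertical below 0.1 rad and value of joint jaw above 0.087 m and linear speed of board below 0.02 m/s).
It fails at once if the multimeter is shifted by more than 25 mm or tipped (distance of meter from where it was at the start of the episode above 0.025 m or angle between meter's own z axis and vertical above 0.3 rad).
It fails at once if the spray can is shifted by more than 25 mm or tipped (distance of spray_can from where it was at the start of the episode above 0.025 m or angle between spray_can's own z axis and vertical above 0.3 rad).
It fails at once if the screw tray is shifted by more than 25 mm or tipped (distance of screw_tray from where it was at the start of the episode above 0.025 m or angle between screw_tray's own z axis and vertical above 0.3 rad).
Of spacer1, spacer2, spacer3, knob1, knob2, sink1, sink2 only 5 to 7 are there at a start; the rules pass over those that are not, and their reading is None.
At some moment in a run one of spacer1, spacer2, spacer3, knob1, knob2, sink1, sink2 may be knocked a few centimetres aside while the robot is not near it.
Once in a run the grip may slacken for a moment while it holds something.
It also fails if it takes over 210 s, if anything falls off the work surface, if the arm or the gripper's body presses on something with over 40 N, if the wrist force passes 120 N, or if a joint passes its speed limit or range.

### The arm

A 6-joint arm with a two-finger parallel gripper is mounted at the origin on the work surface. World frame = base frame: x ahead of the robot, y to its left, z up, the work surface at z = 0. Lengths are in m, angles in rad, forces in N, time in s.
With the tool pointing down it reaches from about 0.4 to 0.925 m from the base axis. Payload 12.5 kg.
Tool frame: the origin (TCP) lies at the very end of the fingers, on their centre line; the grasp point (between the pads) lies 19 mm behind it; z points along the fingers, y is the line along which they close (so a half turn about z gives the same grasp; the last joint's range is limited). The gripper opens to 95 mm and grips with 3 to 60 N. Pads are 20 mm wide; open, the fingers measure 119 mm over their backs; the gripper's body (75 mm by 180 mm) begins 59 mm behind the grasp point.
Start: joints at [1.209, 0.491, 1.559, -0, 1.092, -0.106], TCP at [0.158, 0.605, 0.215] pointing down, gripper open.
Joint ranges: [-3.1, 3.1], [-0.84, 2.19], [0.05, 2.79], [-1.13, 4.28], [0.06, 2.93], [-2.69, 2.69]. Speed limits (rad/s): [2.22, 2.22, 2.79, 3.14, 3.14, 3.14].

### API

Orientations are given as a unit quaternion [x, y, z, w].
In Python, from station import env, kin, vision, job, spotter gives the robot as it stands. Calls block until the motion is done:
- env.movep(position, orientation): joint-space move of the TCP to a pose.
- env.movel(position, velocity=0.15, frame=None, stop_force=None): straight line of the TCP; frame=None keeps the orientation; velocity is the mean speed in m/s. With stop_force (N) it stops when the force on the tool has changed by that much, and returns True; else False.
- env.move_j(angles): joint-space move.
- env.let_go() and env.grasp(squeeze=None): open the fingers fully, or close them until they stop; squeeze is the grip in N (None keeps the last).
- env.sleep(seconds).
- kin.inverse_kinematics(position, orientation): joint angles nearest the present ones, or None.
- vision.get_image(name): name is "side" or "top"; returns (picture, depth): 384x512x3 uint8, blue, green, red; 384x512 float32, m along the optical axis (not along the pixel's ray), 0 where there is no reading.
- vision.get_calibration(name): a dict with "K" (3x3 intrinsics, pixels), "cam_to_world" (4x4, takes a point from camera to world coordinates). Camera axes: x right, y down, z forward; pixel columns grow to the right and rows downward; lengths in m; the calibration is good to about 2 mm. A picture is of the moment at which its call begins. get_calibration takes no time and is no camera call.
A pose or a line that the arm cannot do raises env.MotionError and nothing moves.
- job.close_job(): hands the job in; it is judged then, once.
Trained networks look in the newest picture that a camera, given by its name, has taken for a name from the list of things; names that differ only in an ending like _2 or _b are one class to them, and where a whole thing is asked for, a point or a joint stands for the part that bears it (a point fixed in the world has none). Each returns a list of dicts, best first, with "p" (0 to 1); they miss things now and then, are a little off and sometimes report something else, mostly with a low value. They report only what shows in the picture. A call takes as long as a camera call. They do not tell look-alikes from the thing itself.
- spotter.spot_in(label, camera): "rect" ([left, top, right, bottom] as shares, 0 to 1, of the picture: columns of its width, rows of its height, round what is visible of it).
Readings, each from a call of its own:
- env.current_time(): time.
- env.current_joint_positions(): joint angles.
- env.current_qd(): joint speeds.
- env.current_tau(): joint torques, N m.
- env.current_tool_pos(): TCP position.
- env.current_tool_rot(): TCP orientation.
- env.current_force(): force on the tool from outside, world axes, zero at the start.
- env.current_ft_torque(): the same for the moment, N m.
- env.current_finger_gap(): opening from 0.0 (shut) to 1.0 (fully open).
- env.current_grip_force(): force on a finger pad.
Only numpy, scipy, OpenCV 4.12 (cv2) and the standard library are available. Lean on these libraries where they do the work, as an engineer would, in place of code of your own. Each camera call takes 0.05 s, during which the arm holds its last target. There are 200 camera calls.

## Working session

There is one attempt and no reset: what is moved stays moved. The work goes in short steps, each a Python script; the robot and the scene stay as the last script left them, time stands still between calls to the robot, and variables do not carry over. Pictures are saved under pics/ and viewed, at most 14 in all, crops included, and the job is handed in when it is done.

```bash
ls; mkdir -p pics; python3 - <<'E'
from station import env,vision,spotter
import cv2,numpy as np
for c in("top","side"):
    im,d=vision.get_image(c); cv2.imwrite(f"pics/{c}0.png",im); np.save(f"/tmp/{c}0.npy",d)
    k=vision.get_calibration(c); print(c,k["K"].round(1).tolist(),k["cam_to_world"].round(3).tolist())
    if c=="top": 
        for l in["spacer1","knob1","sink1","bin_spacers","bin_knobs","bin_sinks","board","holder","jaw_knob","jaw","meter","spray_can","screw_tray"]:
            print(l,[(round(r["p"],2),[int(v*s) for v,s in zip(r["rect"],(512,384,512,384))]) for r in spotter.spot_in(l,c)])
big=cv2.resize(cv2.imread("pics/top0.png"),(800,600),interpolation=cv2.INTER_CUBIC);cv2.imwrite("pics/top0b.png",big)
print(env.current_time())
E
```

```text
pics
top [[479.1, 0.0, 255.0], [0.0, 479.1, 191.7], [0.0, 0.0, 1.0]] [[-0.014, -0.999, 0.048, 0.534], [-1.0, 0.014, -0.006, -0.005], [0.005, -0.048, -0.999, 1.944], [0.0, 0.0, 0.0, 1.0]]
spacer1 []
knob1 []
sink1 [(0.64, [319, 154, 331, 166]), (0.58, [286, 188, 292, 196]), (0.56, [300, 149, 312, 158])]
bin_spacers [(0.87, [182, 180, 216, 220])]
bin_knobs [(0.7, [213, 180, 243, 217]), (0.35, [285, 187, 292, 194])]
bin_sinks [(0.97, [154, 186, 183, 221])]
board [(0.63, [285, 207, 313, 242])]
holder [(0.63, [269, 176, 335, 246])]
jaw_knob []
jaw []
meter [(0.59, [234, 135, 280, 169])]
spray_can [(0.61, [99, 206, 130, 222])]
screw_tray [(0.64, [370, 208, 400, 252]), (0.54, [155, 176, 250, 250])]
side [[393.9, 0.0, 256.7], [0.0, 393.9, 195.1], [0.0, 0.0, 1.0]] [[0.67, -0.508, 0.541, -0.087], [-0.742, -0.438, 0.507, -0.674], [-0.02, -0.742, -0.671, 0.938], [0.0, 0.0, 0.0, 1.0]]
0.75
```

View pics/top0b.png

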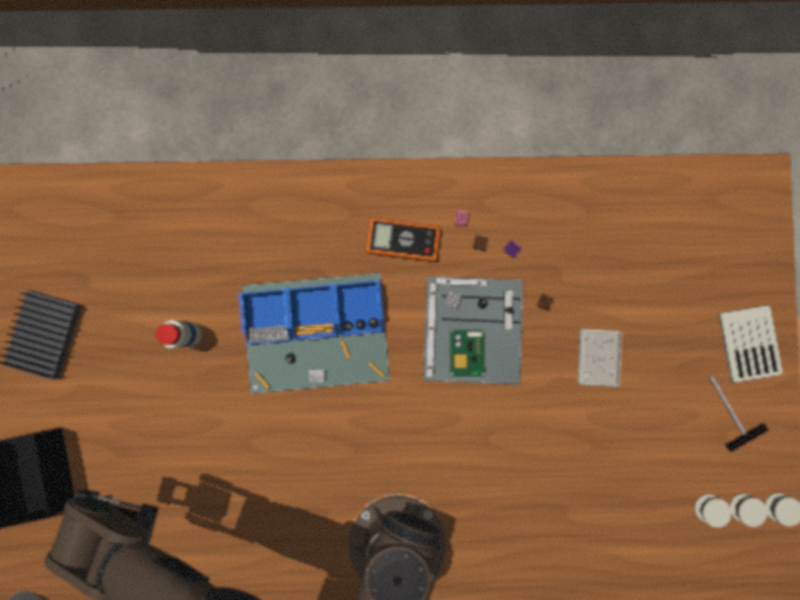

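View pics/side0.png

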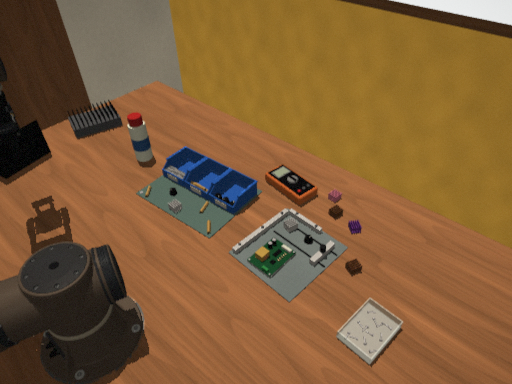

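The top view shows all 7 parts (800-px picture). Spacers are at (262,380), (345,349) and (377,369). Knobs are at (291,358) and in the holder at (483,302). Sinks are at (316,376) and in the holder at (453,299). The bins from left to right are sinks, spacers and knobs. The rail is at column 432, the end stop at row 282, the jaw bar at (508,310) and the board at (468,352). The brown, pink and purple blocks are decoys. The side view agrees.

```bash
cat > h.py <<'E'
import numpy as np,cv2
from station import env,kin,vision,job,spotter
def w2p(c,P):
    k=vision.get_calibration(c);T=np.linalg.inv(k["cam_to_world"]);q=T[:3,:3]@np.asarray(P,float)+T[:3,3];q=k["K"]@q;return q[:2]/q[2]
def p2w(c,uv,z):
    k=vision.get_calibration(c);T=k["cam_to_world"];d=T[:3,:3]@np.linalg.solve(k["K"],[uv[0],uv[1],1]);o=T[:3,3];return (o+d*(z-o[2])/d[2])
def ortho(c,im,x0,x1,y0,y1,z,s):
    "metric map of plane z: rows downwards = -x, columns rightwards = -y, s px per m"
    W,H=int((y1-y0)*s),int((x1-x0)*s)
    src=np.float32([w2p(c,p) for p in[(x1,y1,z),(x1,y0,z),(x0,y0,z),(x0,y1,z)]])
    M=cv2.getPerspectiveTransform(src,np.float32([[0,0],[W,0],[W,H],[0,H]]))
    return cv2.warpPerspective(im,M,(W,H),flags=cv2.INTER_CUBIC)
E
python3 - <<'E'
from h import *
t=cv2.imread("pics/top0.png");s=cv2.imread("pics/side0.png")
for P in[(300/1.5625,370/1.5625)]: pass
for n,p in dict(mat_nl=(250,391),mat_nr=(388,379),mat_fl=(243,286),hold_nl=(425,379),hold_nr=(522,383),hold_fl=(428,279),hold_fr=(522,280)).items(): print(n,p2w("top",(p[0]*.64,p[1]*.64),.004).round(3))
B=(.40,.75,-.35,.40)
o=ortho("top",t,*B,.004,1000); cv2.imwrite("pics/ot.png",o)
o2=ortho("side",s,*B,.004,1000); cv2.imwrite("pics/os.png",o2)
for im in(o,o2):
    for i in range(0,750,50): cv2.putText(im,str(40-i//10),(i,10),0,.3,(255,255,255)); cv2.line(im,(i,0),(i,349),(255,255,255) if i%100==0 else (180,180,180),1) if i%100==0 else 0
    for i in range(0,350,50): cv2.putText(im,str(75-i//10),(0,i+4),0,.3,(255,255,255))
cv2.imwrite("pics/both.png",cv2.resize(np.vstack([o[:299],o2[:299]]),(750,598)))
E
```

```text
mat_nl [0.397 0.369 0.004]
mat_nr [0.422 0.013 0.004]
mat_fl [0.668 0.386 0.004]
hold_nl [ 0.421 -0.082  0.004]
hold_nr [ 0.407 -0.333  0.004]
hold_fl [ 0.679 -0.094  0.004]
hold_fr [ 0.673 -0.339  0.004]
```

View pics/both.png

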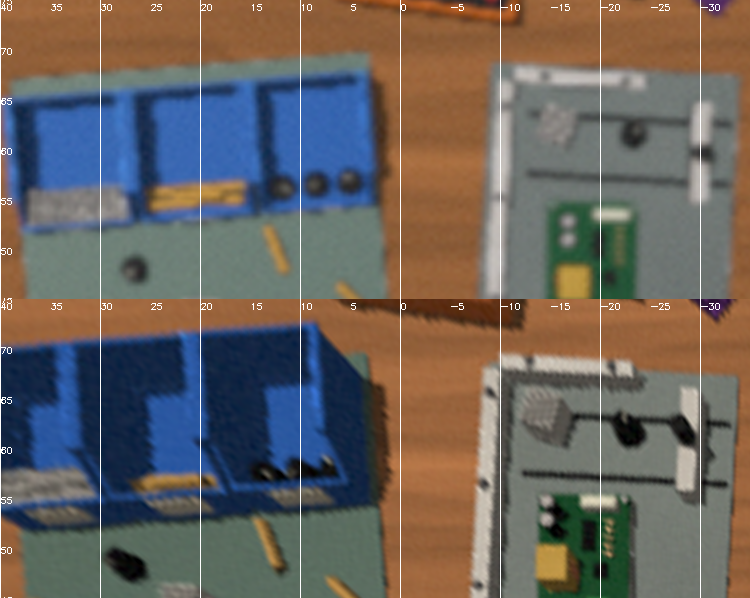

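The metric maps agree for both cameras: mat yaw is about +0.07 and holder yaw about −0.04. Next I'll segment for exact poses.

```bash
cat >> h.py <<'E'
def blobs(mask,B,s,amin):
    n,l,st,c=cv2.connectedComponentsWithStats(mask.astype(np.uint8));out=[]
    for i in range(1,n):
        if st[i,4]<amin: continue
        v,u=np.nonzero(l==i);C=np.cov(np.vstack([-v,-u]));w,V=np.linalg.eigh(C)   # (x,y) axes
        x,y=B[1]-(v.mean()+.5)/s,B[3]-(u.mean()+.5)/s;a=V[:,1]
        out.append(dict(x=round(x,4),y=round(y,4),yaw=round(float(np.arctan2(a[1],a[0])+np.pi/2)%np.pi-np.pi/2,3),L=round(float(np.sqrt(12*w[1])/s),3),W=round(float(np.sqrt(12*w[0])/s),3)))
    return out
B=(.38,.75,-.36,.42)
def find(im,c="top",show=None):
    r={}
    for k,z in(("brass",.009),("dark",.014),("grey",.02)):
        o=cv2.GaussianBlur(ortho(c,im,*B,z,1000),(0,0),1.5);b,g,rr=[o[...,i].astype(int) for i in range(3)]
        hsv=cv2.cvtColor(o,cv2.COLOR_BGR2HSV).astype(int)
        if k=="brass": m=(rr-b>50)&(hsv[...,0]>13)&(hsv[...,0]<35)&(g>100)
        elif k=="dark": m=(o.max(2)<75)
        else: m=(o.min(2)>135)
        m=cv2.morphologyEx(m.astype(np.uint8),cv2.MORPH_OPEN,np.ones((3,3)))
        r[k]=[q for q in blobs(m,B,1000,100) if q["L"]<.15]
    return r
E
python3 - <<'E'
from h import *
t=cv2.imread("pics/top0.png")
for k,v in find(t).items():
    print(k); [print("  ",*q.values()) for q in v]
for z,n in((.064,"blue"),(.004,"plate"),(.012,"board")):
    o=cv2.GaussianBlur(ortho("top",t,*B,z,1000),(0,0),1.5);h=cv2.cvtColor(o,cv2.COLOR_BGR2HSV).astype(int);H,S,V=h[...,0],h[...,1],h[...,2]
    if n=="blue": m=(H>100)&(H<125)&(S>120)
    elif n=="plate": m=(S<75)&(V>60)
    else: m=(H>40)&(H<80)&(S>110)
    m=m.astype(np.uint8)
    if n!="blue": m=cv2.morphologyEx(m,cv2.MORPH_CLOSE,np.ones((25,25)) if n=="plate" else np.ones((41,41)))
    for c in cv2.findContours(m,0,2)[0]:
        if cv2.contourArea(c)>4000:
            q=cv2.boxPoints(cv2.minAreaRect(c)); print(n,cv2.contourArea(c),[(round(B[1]-v/1000,3),round(B[3]-u/1000,3)) for u,v in q])
E
```

```text
brass
   0.5545 0.2019 -1.478 0.088 0.019
   0.5 0.1232 0.375 0.047 0.011
   0.4674 -0.1731 0.01 0.035 0.033
   0.4479 0.0435 0.809 0.048 0.01
   0.4241 0.3377 0.711 0.047 0.011
dark
   0.7479 -0.0701 1.495 0.038 0.004
   0.6283 0.0223 0.08 0.065 0.007
   0.6166 -0.2325 -0.075 0.026 0.021
   0.5961 0.3736 0.098 0.039 0.006
   0.5961 -0.3034 1.362 0.016 0.01
   0.57 0.0215 -0.073 0.038 0.005
   0.5625 0.1219 1.413 0.022 0.02
   0.5646 0.0819 -0.123 0.017 0.016
   0.5654 0.0481 -1.159 0.018 0.012
   0.5577 0.2508 -0.194 0.021 0.006
   0.5055 -0.1976 -0.051 0.03 0.017
   0.4814 0.2609 0.513 0.023 0.015
   0.4722 -0.2078 0.185 0.019 0.018
grey
   0.6739 -0.1276 1.412 0.029 0.017
   0.6699 -0.1936 1.528 0.1 0.016
   0.627 -0.2994 -0.146 0.041 0.018
   0.5656 -0.2975 0.011 0.039 0.018
   0.5441 0.2774 0.123 0.014 0.008
   0.5356 -0.21 1.549 0.03 0.009
   0.4358 0.1977 1.414 0.036 0.031
   0.4383 -0.0915 0.012 0.022 0.016
   0.408 0.3531 1.205 0.012 0.012
blue 40076.0 [(np.float32(0.647), np.float32(0.384)), (np.float32(0.676), np.float32(0.032)), (np.float32(0.546), np.float32(0.021)), (np.float32(0.517), np.float32(0.373))]
plate 66991.5 [(np.float32(0.418), np.float32(-0.075)), (np.float32(0.69), np.float32(-0.09)), (np.float32(0.676), np.float32(-0.341)), (np.float32(0.404), np.float32(-0.326))]
plate 102120.0 [(np.float32(0.671), np.float32(0.404)), (np.float32(0.701), np.float32(0.028)), (np.float32(0.41), np.float32(0.005)), (np.float32(0.379), np.float32(0.381))]
board 7804.0 [(np.float32(0.432), np.float32(-0.15)), (np.float32(0.544), np.float32(-0.151)), (np.float32(0.543), np.float32(-0.233)), (np.float32(0.431), np.float32(-0.232))]
```

```bash
cat >> h.py <<'E'
from scipy.spatial.transform import Rotation as R
def quat(a):
    y=np.array([np.cos(a),np.sin(a),0]);z=np.array([0,0,-1.]);return R.from_matrix(np.c_[np.cross(y,z),y,z]).as_quat()
def over(x,y,z,a):
    "joint move above a point, finger line at angle a (mod pi) with the least wrist turn"
    c=[(abs(q[5]),i) for i in(0,1,-1) if (q:=kin.inverse_kinematics([x,y,z],quat(a+i*np.pi))) is not None]
    for _,i in sorted(c):
        try: return env.movep([x,y,z],quat(a+i*np.pi))
        except env.MotionError as e: print("me",e)
    raise RuntimeError("no pose")
YB=.082
BIN=dict(sinks=(.5865,.3235),spacers=(.5965,.2025),knobs=(.6065,.0815))
def pick(x,y,a,z,squeeze=25,up=.13):
    env.let_go();over(x,y,.10,a)
    if env.movel([x,y,z],velocity=.15,stop_force=12): print("touch at",env.current_tool_pos())
    env.grasp(squeeze);env.movel([x,y,up],velocity=.2);g=env.current_finger_gap();print("gap mm",round(g*95,1));return g
def place(kind,dy=0,dx=-.003,zr=.048):
    c,s=np.cos(YB),np.sin(YB);b=BIN[kind];x,y=b[0]+c*dx-s*dy,b[1]+s*dx+c*dy
    over(x,y,.13,YB);g=env.current_finger_gap();print("at bin gap",round(g*95,1))
    if env.movel([x,y,zr],velocity=.2,stop_force=12): print("touch at bin",env.current_tool_pos())
    env.let_go();env.movel([x,y,.13],velocity=.25)
def snap(n):
    im,d=vision.get_image("top");cv2.imwrite(f"pics/{n}.png",im);return im
E
python3 - <<'E'
from h import *
if pick(.482,.264,YB+np.pi/2,.0065)>.2: place("knobs",.02)
if pick(.500,.123,.375+np.pi/2,.0065)>.07: place("spacers")
print(env.current_time())
im=snap("t1")
for k,v in find(im).items():
    print(k); [print("  ",*q.values()) for q in v if k!="dark" or .45<q["x"]<.64]
cv2.imwrite("pics/t1o.png",ortho("top",im,*B,.004,1000))
E
```

```text
touch at [0.4808159  0.26405475 0.0043293 ]
gap mm 27.7
at bin gap 26.1
touch at [0.49915921 0.12277845 0.00431379]
gap mm 10.3
at bin gap 10.1
16.375
brass
   0.4675 -0.1731 0.187 0.036 0.034
   0.424 0.3376 0.715 0.048 0.011
dark
   0.573 0.2743 1.188 0.136 0.081
   0.6252 0.0226 0.083 0.037 0.005
   0.6157 -0.2317 0.205 0.025 0.019
   0.6027 0.0985 -1.399 0.023 0.019
   0.596 -0.3038 1.288 0.014 0.009
   0.5053 -0.1977 -0.016 0.027 0.014
   0.4721 -0.2085 0.02 0.016 0.014
grey
   0.6276 -0.2998 -0.176 0.044 0.021
   0.6281 -0.1561 0.178 0.035 0.023
   0.5649 -0.2974 0.006 0.042 0.02
   0.5402 0.3504 1.19 0.013 0.009
   0.5357 -0.2098 1.559 0.032 0.011
   0.4083 0.3532 -1.235 0.016 0.015
```

View pics/t1o.png

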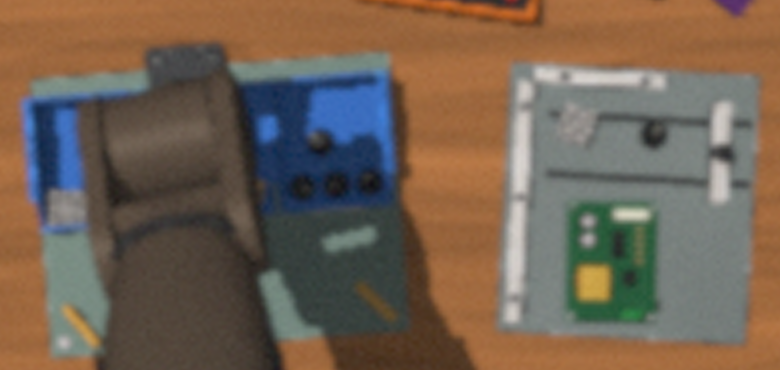

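The picture shows the first knob in the knob bin at (320,140). S2 is at (375,300) and S3 at (80,325), both unmoved. The arm hides the rest. The tool touched the mat at z 0.0043, so I'll go 2 mm higher.

```bash
python3 - <<'E'
from h import *
if pick(.448,.0435,.809+np.pi/2,.0085)>.07: place("spacers")
if pick(.424,.338,.713+np.pi/2,.0085)>.07: place("spacers")
if pick(.436,.198,1.414+np.pi/2,.010)>.2: place("sinks",.024)
over(.45,.45,.25,YB)
print(env.current_time(),env.current_tool_pos())
im=snap("t2")
for k,v in find(im).items():
    print(k); [print("  ",*q.values()) for q in v if k!="dark" or .45<q["x"]<.64]
cv2.imwrite("pics/t2o.png",ortho("top",im,*B,.004,1000))
E
```

```text
gap mm 10.2
at bin gap 10.3
gap mm 10.1
at bin gap 10.0
gap mm 31.8
at bin gap 31.4
38.6917 [0.45043076 0.44932868 0.24855984]
brass
   0.5907 0.2007 -1.484 0.045 0.027
   0.5545 0.2023 -1.476 0.089 0.019
   0.4675 -0.1731 0.184 0.036 0.034
dark
   0.6297 0.0226 0.098 0.051 0.006
   0.6158 -0.2317 0.204 0.026 0.019
   0.6058 0.0973 -0.679 0.017 0.015
   0.5958 -0.3038 1.286 0.015 0.009
   0.5626 0.1226 -0.141 0.02 0.018
   0.5644 0.0813 -0.082 0.017 0.014
   0.5653 0.0482 -1.151 0.017 0.011
   0.5054 -0.1976 0.006 0.028 0.015
   0.489 0.3557 -1.529 0.057 0.031
   0.4722 -0.2086 0.037 0.017 0.015
grey
   0.6275 -0.2995 -0.174 0.043 0.02
   0.6409 -0.1508 0.799 0.011 0.01
   0.6254 -0.1568 -0.913 0.028 0.014
   0.5829 0.3442 -1.362 0.032 0.03
   0.5653 -0.2973 0.005 0.042 0.02
   0.5402 0.2939 -1.319 0.053 0.019
   0.5356 -0.21 1.56 0.032 0.01
```

View pics/t2o.png

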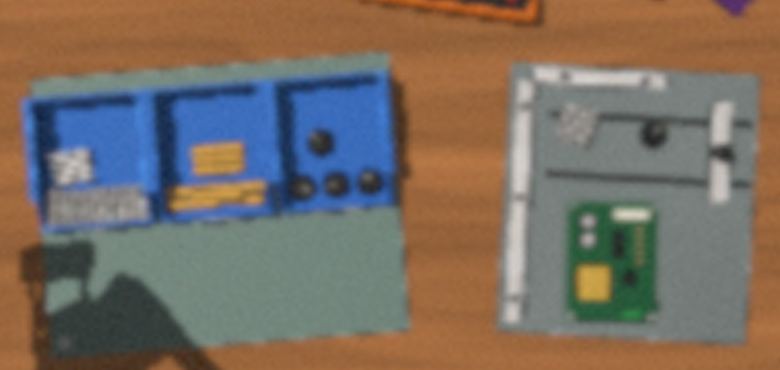

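The spacers (three side by side), one sink and one knob are now in their bins. Only the holder sink at (577,125) and knob at (653,133) are left. I'll take the knob now and look closely at the sink's orientation.

```bash
python3 - <<'E'
from h import *
if pick(.616,-.232,.75,.0085)>.2: place("knobs",-.02)
print(env.current_time())
t=snap("t3");s,_=vision.get_image("side")
b=(.58,.70,-.22,-.10)
a=[ortho("top",t,*b,.028,3300),ortho("side",s,*b,.028,3300)]
cv2.imwrite("pics/t3c.png",np.hstack(a))
E
```

```text
gap mm 22.5
at bin gap 22.3
47.575
```

View pics/t3c.png

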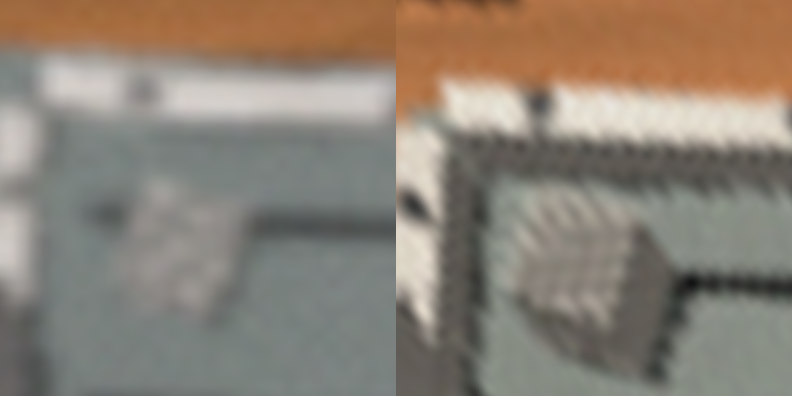

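Top crop: the sink's centre is at about (185,250), its corners at (145,180), (250,215), (213,320) and (125,300), so its yaw is −0.33. It's close to both stops, so I'll grip it off-centre with the near finger in the 26 mm gap to the rail.

```bash
python3 - <<'E'
from h import *
if pick(.6165,-.178,1.24,.012)>.2: place("sinks",-.022)
over(.45,.35,.25,YB)
print(env.current_time(),env.current_tool_pos())
im=snap("t4")
B2=(.38,.72,-.36,.42)
o=ortho("top",im,*B2,.004,1000)
s,_=vision.get_image("side")
b=(.40,.70,-.34,-.07)
c=np.hstack([ortho("top",im,*b,.012,1000),ortho("side",s,*b,.012,1000)]);c=np.pad(c,((0,0),(0,780-c.shape[1]),(0,0)))
cv2.imwrite("pics/t4o.png",cv2.resize(np.vstack([o[:290],c]),None,fx=1,fy=1))
E
```

```text
gap mm 30.0
at bin gap 30.0
56.55 [0.45045733 0.34971285 0.24874565]
```

View pics/t4o.png

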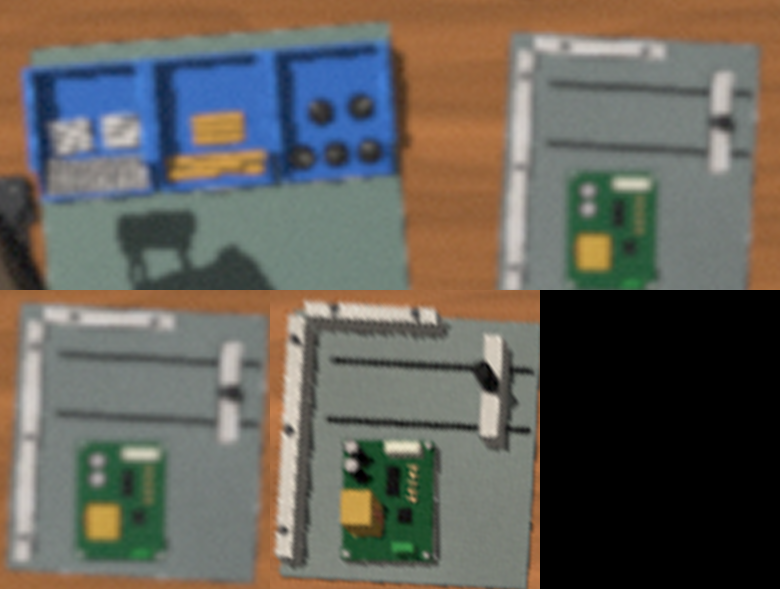

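All seven parts are in their bins. The board is at about (.4875,−.1915), and its transformer is in the right place for "right way round". I'll grip the transformer, square the board and slide it nearly home, then feel for the stops.

```bash
cat >> h.py <<'E'
H=np.array([.547,-.208]);YH=-.052;RH=np.array([[np.cos(YH),-np.sin(YH)],[np.sin(YH),np.cos(YH)]])
def hw(x,y): return H+RH@[x,y]
def wh(p): return RH.T@(np.asarray(p)[:2]-H)
E
python3 - <<'E'
from h import *
a=-.01+np.pi/2;z=.028
env.let_go();over(.468,-.187,.10,a)
if env.movel([.468,-.187,z],velocity=.1,stop_force=8): print("touch",env.current_tool_pos())
env.grasp(25);print("gap",env.current_finger_gap()*95,env.current_tool_pos())
p=env.current_tool_pos();q=R.from_quat(env.current_tool_rot())
y=q.as_matrix()[:,1];aa=np.arctan2(y[1],y[0]);aa+=np.pi*(aa<0);sgn=0 if y[1]>0 else np.pi
print("a",aa)
# transformer home in holder: board home + (-.02,.02); stay 6 mm short
def go(lx,ly,v=.06,sf=None):
    x,y=hw(lx,ly);return env.movel([x,y,z],velocity=v,frame=quat(YH+np.pi/2+sgn),stop_force=sf)
s=wh(p);print("start local",s)
go(s[0]+.02,s[1]-0.0)
go(.035-.008,.065-.010)
print(wh(env.current_tool_pos()),env.current_finger_gap()*95,env.current_time(),env.current_force())
r=go(.035+.012,.065-.010,.02,7);print("x stop",r,wh(env.current_tool_pos()),env.current_force())
c=wh(env.current_tool_pos())
r=go(c[0]-.001,.065+.012,.02,7);print("y stop",r,wh(env.current_tool_pos()),env.current_force())
env.let_go();p=env.current_tool_pos();env.movel([p[0],p[1],.15],velocity=.2);over(.45,.2,.25,YB)
im=snap("t5");s,_=vision.get_image("side");cv2.imwrite("pics/s5.png",s);b=(.42,.70,-.34,-.07)
c=np.hstack([ortho("top",im,*b,.012,1450),ortho("side",s,*b,.012,1450)]);cv2.imwrite("pics/t5c.png",c);print(c.shape,env.current_time())
E
```

```text
gap 30.106273191765872 [ 0.46801117 -0.18702084  0.02799915]
a 1.5606936797703923
start local [-0.07997249  0.01684523]
[0.02738472 0.05513818] 30.024233729772348 63.0 [-0.242759    1.25624275  3.60454924]
x stop True [0.03013154 0.05528598] [-1.13418877  0.25012054  4.64933334]
y stop False [0.02891538 0.07716146] [-1.01466735 -3.3727255   5.01544311]
(405, 782, 3) 68.0667
```

View pics/t5c.png

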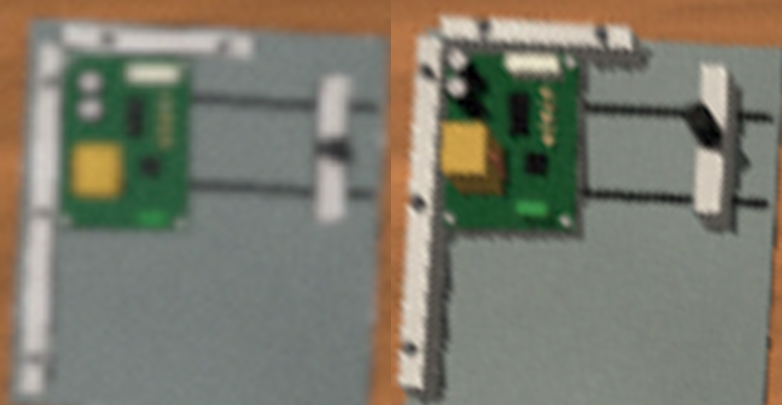

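The board now sits nearly at the rail (x≈62) and the end stop (y≈55), and the jaw is still open at (330,150). Next I'll seat it with a push on its rear edge, close the jaw, then push on the rear edge again.

```bash
cat >> h.py <<'E'
def lin(lx,ly,z,v=.05,sf=None):
    x,y=hw(lx,ly);r=env.movel([x,y,z],velocity=v,stop_force=sf);p=env.current_tool_pos();print("lin",r,wh(p).round(4),round(p[2],4),np.round(RH.T@env.current_force()[:2],1));return r
def pushx(f=10,ly=.045):
    over(*hw(-.045,ly),.08,YH+np.pi/2);lin(-.045,ly,.0095,.1);lin(.005,ly,.0095,.02,f);c=wh(env.current_tool_pos());lin(c[0]-.015,ly,.0095,.05);lin(c[0]-.015,ly,.08,.2)
def pushjaw(y0,f=12):
    over(*hw(.055,y0),.10,YH);lin(.055,y0,.030,.1);lin(.055,.005,.030,.04,f);c=wh(env.current_tool_pos());lin(.055,c[1]-.02,.030,.05);lin(.055,c[1]-.02,.10,.2)
E
python3 - <<'E'
from h import *
env.grasp(20)
pushx();pushjaw(-.138);pushx()
over(.45,.2,.25,YB);print(env.current_time())
im=snap("t6");s,_=vision.get_image("side");b=(.42,.70,-.34,-.07)
cv2.imwrite("pics/t6c.png",np.hstack([ortho("top",im,*b,.012,1450),ortho("side",s,*b,.012,1450)]))
E
```

```text
lin False [-0.0448  0.045 ] 0.0099 [-0.9 -0.4]
lin True [-0.0185  0.0455] 0.009 [-1.4 -1. ]
lin False [-0.0336  0.0449] 0.0096 [ 0.2 -1. ]
lin False [-0.0335  0.045 ] 0.0801 [0.6 0.5]
lin False [ 0.0553 -0.1382] 0.0305 [ 0.5 -0.7]
lin True [ 0.0552 -0.0147] 0.03 [-1.  -5.7]
lin False [ 0.0548 -0.0349] 0.0299 [-0.   0.3]
lin False [ 0.0549 -0.0345] 0.1001 [-0.4  0.2]
lin False [-0.0448  0.0449] 0.0099 [-0.  -0.6]
lin True [-0.0177  0.0453] 0.009 [-1.1  0.2]
lin False [-0.0328  0.0449] 0.0096 [ 1. -0.]
lin False [-0.0326  0.045 ] 0.0801 [-0.1  0.4]
86.6417
```

View pics/t6c.png

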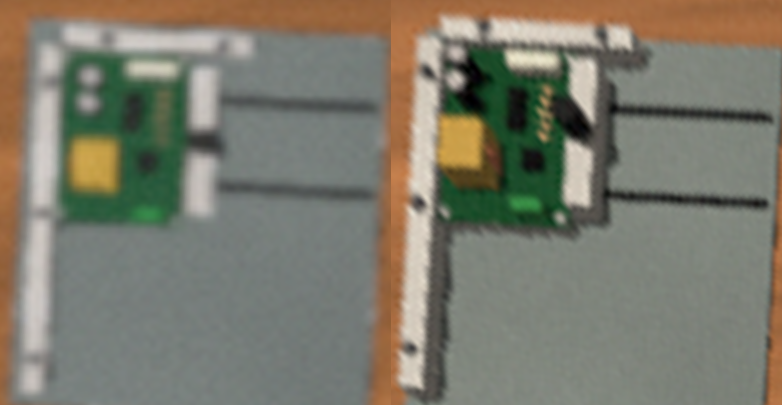

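Board and jaw look closed up. The holder frame origin is about 12 mm off in y from my plate-centre guess, and that offset is consistent with the contact readings. One firmer centred push on each will confirm seating.

```bash
python3 - <<'E'
from h import *
pushjaw(-.045,20);pushx(20,.057);pushx(20,.075);pushjaw(-.045,20)
over(.45,.2,.25,YB);print(env.current_time())
im=snap("t7");s,_=vision.get_image("side");b=(.56,.70,-.24,-.07)
a=[cv2.resize(ortho(c,i,*b,.012,2300),None,fx=1,fy=1) for c,i in(("top",im),("side",s))]
c=np.hstack(a);o=ortho("top",im,.5,.72,-.02,.42,.02,1000);o=cv2.resize(o,(440,220));o=np.pad(o,((0,0),(0,c.shape[1]-440),(0,0)))
cv2.imwrite("pics/t7c.png",np.vstack([c,o]));print(c.shape)
E
```

```text
lin False [ 0.0553 -0.0451] 0.0305 [0.5 0.2]
lin True [ 0.0551 -0.0146] 0.03 [-1.5 -6.9]
lin False [ 0.0549 -0.0347] 0.0299 [-0.2 -1. ]
lin False [ 0.0549 -0.0343] 0.1001 [-0.7  0.9]
lin False [-0.0448  0.0569] 0.0099 [-0.2  0.3]
lin True [-0.0176  0.0575] 0.0088 [-1.1 -0.2]
lin False [-0.0326  0.0569] 0.0096 [-1.4 -0.6]
lin False [-0.0325  0.057 ] 0.0801 [-0.5  0.9]
lin False [-0.0447  0.0748] 0.0098 [0.8 0.1]
lin True [-0.0176  0.0755] 0.0088 [-1.4  0.3]
lin False [-0.0326  0.0749] 0.0096 [-0.7 -0.6]
lin False [-0.0325  0.075 ] 0.0801 [ 0.4 -0.1]
lin False [ 0.0553 -0.0451] 0.0305 [0.5 0.2]
lin True [ 0.0551 -0.0146] 0.03 [-1.5 -7.5]
lin False [ 0.0549 -0.0347] 0.0298 [-0.1  0.3]
lin False [ 0.0549 -0.0343] 0.1001 [-0.2  0.3]
105.65
(321, 780, 3)
```

View pics/t7c.png

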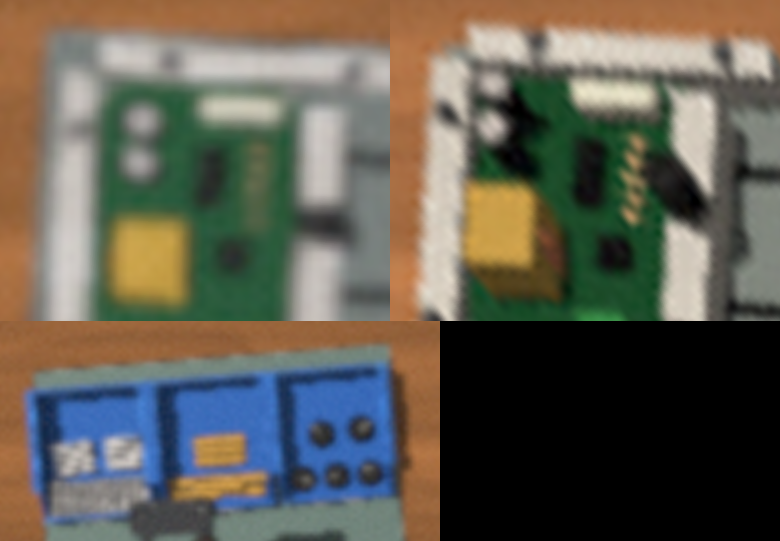

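The harder pushes stopped within 0.1 mm of the earlier stops, so the board is seated and square and the jaw is up against it. All parts are in their bins, so I'm handing in.

```bash
python3 -c "
from station import job
print(job.close_job())"
```

```text
the job is handed in; nothing more can be done
None
```

The job is handed in at about 106 s of robot time: all seven parts are in their bins, the board is seated against the rail and end stop, and the jaw is closed on it; the hand-in call returned no verdict.

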